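# Snap the lifting hook onto the slide rack and hang the rack up to dry

## Robot

A 6-joint arm with a two-finger parallel gripper is mounted at the origin on a cart in front of the work surface, level with it; the furniture and walls round the work are solid. World frame = base frame: x ahead of the robot, y to its left, z up, the work surface at z = 0. Lengths are in m, angles in degrees, forces in N, time in s.
With the tool pointing down it reaches from about 0.4 to 0.825 m from the base axis. Payload 7 kg.
Tool frame: the origin (TCP) lies at the very end of the fingers, on their centre line; the grasp point (between the pads) lies 19 mm behind it (ctrl.hold_point_z is the distance from the TCP to the grasp point, in m); z points along the fingers, y is the line along which they close (so a half turn about z gives the same grasp; the last joint's range is limited). The gripper opens to 88 mm and grips with 3 to 60 N. Pads are 19 mm wide; open, the fingers measure 130 mm over their backs; the gripper's body (78 mm by 193 mm) begins 47 mm behind the grasp point.
Start: joints at [-55.8, 20.546, 0.682, 0, -70.136, -16.507], TCP at [0.205, -0.643, 0.227] pointing down, gripper open.
Joint ranges: [-176.03, 176.03], [-82.01, 121.73], [-58.28, 71.71], [-173.87, 95.51], [-174.79, -0.11], [-173.66, 173.66]. Speed limits (degrees/s): [136.94, 136.94, 172.46, 180, 180, 180].

## Interface

Orientations are given as [roll, pitch, yaw] about the fixed x, y, z axes, in that order (R = Rz(yaw) Ry(pitch) Rx(roll)).
In Python, from plant import sensors, viewer, workorder, ctrl gives the robot as it stands.
- The arm moves only by the shell command python3 -m pendant 'ROWS'. ROWS is JSON, a list of rows, each a list of 3 entries, a list of its own where there are three numbers: the opening, from -1 (shut) to 1 (fully open), so that 0 is half open, then the shift along the tool's x, y, z in m, then the turn, a rotation vector about the tool's x, y, z in degrees. A call has 1 to 10 rows; each row is the pose to reach, as a shift and turn from the pose commanded when the call began, along the tool's axes at that moment; what a row does not reach only later rows make up. A row lasts 1/12 s, in which the tool goes at most 41.7 mm and 7.16 degrees, less where a joint would pass 70% of its speed; a pose out of reach is approached as far as the arm can. A call with a gripper value outside its range is refused whole. The fingers move at their own pace and stop on an object; the grip force is fixed at half the most. Time passes only in rows, so rows that repeat a pose let the fingers close. It gives the time, the measured TCP pose, the force, the opening and the grip force at its end, in the units of the state.
- sensors.get_obs(): the state, without advancing time (a new reading comes with each control period).
- viewer.snapshot(name): name is "scene" or "top" or "wrist"; returns the picture (384x512x3 uint8, red, green, blue); there is no depth.
- viewer.camera_params(name): a dict with "fx", "fy", "cx", "cy" (pixels), "extrinsics" (4x4, takes a point from world to camera coordinates). Camera axes: x right, y up, looking along -z (the intrinsics and any distortion apply to the point x, -y, -z); pixel columns grow to the right and rows downward; lengths in m; the calibration is good to about 2 mm. A picture is of the moment at which its call begins: read the wrist's pose just before it. camera_params takes no time and is no camera call; for the wrist camera it gives the pose at the moment of the call.
- workorder.close_job(): hands the job in; it is judged then, once.
The state is a dict: "clock": time; "joint_pos": joint angles; "qvel": joint speeds; "tau": joint torques, N m; "tool_pos": TCP position; "orientation": TCP orientation; "force": force on the tool from outside, world axes, zero at the start; "moment": the same for the moment, N m; "opening": finger opening in m; "gripper_force": force on a finger pad.
Only numpy, scipy, OpenCV 4.12 (cv2) and the standard library are available. Lean on these libraries where they do the work, as an engineer would, in place of code of your own. Each camera call takes 0.05 s, during which the arm holds its last target. There are 200 camera calls.

## Task

Take the lifting hook off the drying stand and press its sprung gate against the wire handle of the slide rack standing in the glass dish, until the handle is inside the hook and the gate has sprung shut behind it. Then lift the rack out of the dish with the hook and hang the hook by its T handle across the two rods of the stand again, so that the rack hangs from it upright and still, touching nothing of the stand. Do not tip the rack, never pick it up in any other way than with the hook, and leave the things standing round about where they are.

Things in the scene. Friction and masses are not known exactly. Their poses are not given: they have to be found in the camera images.
- stand: Fixed drying stand: dark base plate 185x140 mm with a low white drip tray (rim 21 mm above the worktop), a 13 mm steel upright at x=+92 mm, 270 mm high, carrying a level fork of two rods. Origin on the worktop under the place where the T handle rests, 238 mm above it; z up; the fork is open towards -x.
- fork (a point): Point midway between the two rods, level with their tops (238 mm above the stand's origin, same axes). Rods 8 mm thick along x at y=+-42 mm, free from x=-30 mm, where their tips turn up 12 mm (end at x=-38 mm), back to x=+64 mm, then joined by a cross piece at x=78 mm. The rack cannot pass between the rods: the hook goes out and comes in by the open end, T over the tips, rack below the rods.
- lifter: Lifting hook, loose, 0.2 kg, bare steel, 140 mm tall; at the start it hangs by its T handle across the rods of the stand. T: flat bar 14 mm thick (x), 112 mm long (y; round ends to 130 mm), 24 mm high. Origin in the middle of the T's underside, z up. A 12 mm shank leads down to a closed D-shaped snap hook in the x-z plane, 13 mm thick; its +x side is the sprung gate.
- handle (a point): Middle of the lifting hook's T handle, 12 mm above the hook's origin, same axes: grasp here across the 14 mm thickness (fingers closing along the hook's x axis).
- hook_bowl (a point): Centre of the hook's bowl, 95 mm below the T's underside, axes as the hook's. In this frame: inside x=-14..14 mm, lowest outside point z=-22 mm, rigid nose on the +x side up to z=7 mm; a wire hanging in the bowl has its centre at z=-9 mm. A wire with its centre at z=11 to 28 mm can be pressed in past the gate; once it is at about x=0, raise the hook: the wire drops into the bowl.
- gate (a joint): Gate opening in rad: 0 shut, 0.8 at its stop. The gate is the hook's +x side, hinged at x=18, z=50 mm of hook_bowl, reaching down to z=8 mm, outer face at x=21 mm; pressed inwards (to -x) it opens, 1 to 3 N at the wire; its light spring shuts it once the wire is below its lower end.
- dish: Open glass dish, fixed, outside 124x108x58 mm (plus a 3 mm rim bead), walls 6 mm, inner floor 6 mm above the worktop. Origin at the centre of its underside, z up, long side along x.
- rack: Steel slide rack with glass slides, loose, 0.3 to 0.55 kg: basket 100 (x) x 84 (y) x 40 mm high, standing in the dish with 6 mm of play all round. Origin at the centre of its underside, z up. A stiff 6 mm wire handle rises from the middle of its long sides as an arch in the y-z plane.
- eye (a point): Middle of the level top of the rack's wire handle, 95 mm above the rack's underside: centre of the 6 mm wire, which runs along the rack's y axis, straight for 30 mm to either side. The hook is pressed onto it along the rack's +x axis (hook's x and rack's x alike; the other way round works too). Axes as the rack's.
- culture_stack: Stack of two round culture dishes with salmon-pink filling, 90 mm across, 32 mm high, loose; not part of the job. Origin at the centre of its underside.
- pipette: Grey-blue micropipette lying on its side, 232 x 25 x 30 mm, loose; not part of the job.
- cap: Domed plastic cap of the spirit lamp, 33 mm across, 46 mm high, loose, standing; not part of the job. Origin at the centre of its underside.
- lighter: Disposable lighter lying flat, 25 x 77 x 12 mm, loose; not part of the job.

How it is judged:
By the outcome, as a careful person would: the job done as asked, in the order asked, and still so for the second after the job is handed in, with the robot touching nothing.
It also fails if it takes over 72 s, if anything falls off the work surface, if the arm or the gripper's body presses on something with over 40 N, if the wrist force passes 120 N, or if a joint passes its speed limit or range.

## Working session

There is one attempt and no reset: what is moved stays moved. The work goes in short steps, Python scripts to look and compute and a shell command to move; the robot and the scene stay as the last step left them, time stands still between calls to the robot, and variables do not carry over. Pictures are saved under pics/ and viewed, at most 10 in all, crops included, and the job is handed in when it is done.

```bash
mkdir -p pics; ls; python3 - <<'E'
from plant import sensors, viewer, ctrl
import cv2, numpy as np
o=sensors.get_obs(); print(o, ctrl.hold_point_z)
for n in ("scene","top","wrist"):
    p=viewer.camera_params(n); print(n,{k:np.round(v,4).tolist() if not isinstance(v,str) else v for k,v in p.items()})
    cv2.imwrite(f"pics/{n}0.png",viewer.snapshot(n)[:,:,::-1])
E
```

```text
pics
{'clock': 0.0, 'joint_pos': array([-5.58016969e+01,  2.05901866e+01,  6.32848155e-01, -1.96277243e-02,
       -7.01378479e+01, -1.65057049e+01]), 'qvel': array([ 0.12397819, -0.08264933,  0.02190172, -0.01701359,  0.02245985,
       -0.08901179]), 'tau': array([-2.50326171e-03, -5.82717633e+01,  2.93052560e+01,  6.99668258e+00,
        6.67315442e-03, -2.11327315e-04]), 'tool_pos': array([ 0.204936  , -0.64260204,  0.22563132]), 'orientation': array([ 1.79903493e+02, -9.35501376e-03, -1.62314078e+02]), 'force': array([-0.74901465, -0.24393795, -0.26532586]), 'moment': array([0.01380542, 0.0236638 , 0.00542008]), 'gripper_force': 0.0, 'opening': 0.08748170481747593} 0.0188
scene {'fx': 425.2362, 'fy': 425.2362, 'cx': 254.0142, 'cy': 191.4584, 'extrinsics': [[-0.7891, -0.6143, 0.0082, 0.2356], [0.256, -0.3167, 0.9133, -0.345], [-0.5584, 0.7228, 0.4071, -0.6383], [0.0, 0.0, 0.0, 1.0]]}
top {'fx': 365.0439, 'fy': 365.0439, 'cx': 254.4462, 'cy': 196.7183, 'extrinsics': [[-0.0243, -0.9996, 0.0166, -0.2337], [0.982, -0.0207, 0.1876, -0.5086], [-0.1872, 0.0209, 0.9821, -0.9289], [0.0, 0.0, 0.0, 1.0]]}
wrist {'fx': 319.1353, 'fy': 319.1353, 'cx': 256.7091, 'cy': 190.5006, 'extrinsics': [[-0.3053, 0.9523, 0.0013, 0.6733], [-0.9117, -0.2919, -0.289, 0.0362], [-0.2748, -0.0894, 0.9573, -0.3912], [0.0, 0.0, 0.0, 1.0]]}
```

```bash
python3 - <<'E'
import cv2,numpy as np
for n in ("scene","top"):
    cv2.imwrite(f"pics/{n}0b.png",cv2.resize(cv2.imread(f"pics/{n}0.png"),(768,576),interpolation=cv2.INTER_CUBIC))
E
```

```text
(no output)
```

View pics/scene0b.png

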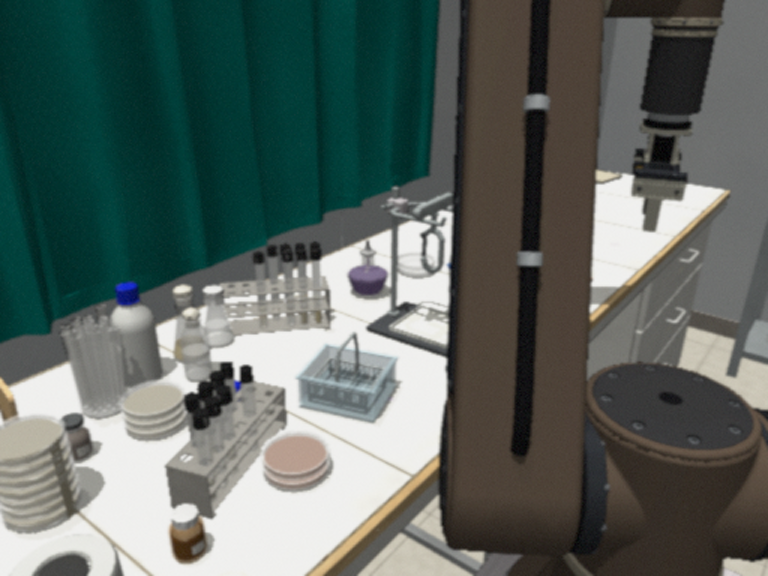

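View pics/top0b.png

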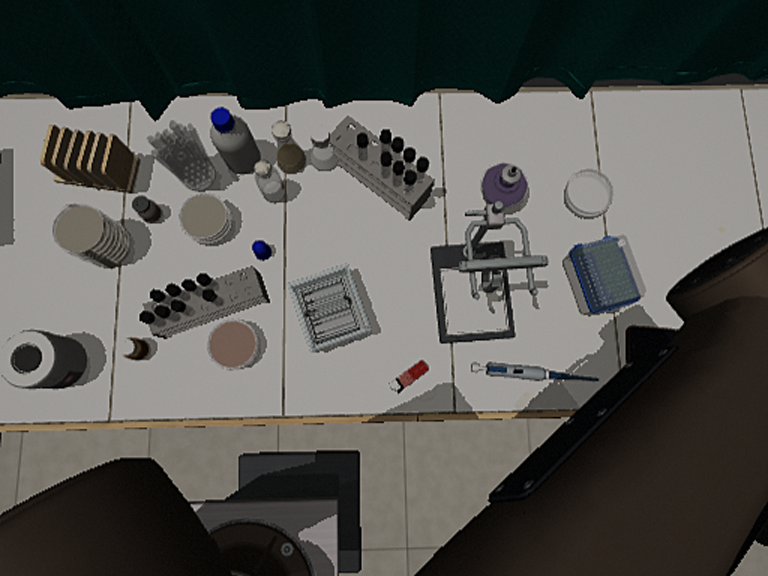

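The scene view shows the stand at about (420,270), with the hook hanging from it, and the dish with its arched rack handle at (348,380). In the top view the T runs from (462,266) to (547,262), the fork opens towards the robot, the dish is at (330,308), the lighter at (410,377) and the pipette at (530,372).

```bash
cat > h.py <<'E'
import numpy as np, cv2
from plant import sensors, viewer, ctrl
from scipy.spatial.transform import Rotation as R
def ray(p,u,v):
    E=np.array(p["extrinsics"]); Rm=E[:3,:3]; c=-Rm.T@E[:3,3]
    d=Rm.T@np.array([(u-p["cx"])/p["fx"],-(v-p["cy"])/p["fy"],-1.]); return c,d/np.linalg.norm(d)
def onz(p,u,v,z):
    c,d=ray(p,u,v); return c+d*(z-c[2])/d[2]
def proj(p,X):
    E=np.array(p["extrinsics"]); q=E[:3,:3]@np.array(X)+E[:3,3]
    return np.array([p["cx"]-p["fx"]*q[0]/q[2], p["cy"]+p["fy"]*q[1]/q[2]])
def tri(rays):
    A=sum(np.eye(3)-np.outer(d,d) for c,d in rays); b=sum((np.eye(3)-np.outer(d,d))@c for c,d in rays)
    return np.linalg.solve(A,b)
def toolframe():
    o=sensors.get_obs(); return np.array(o["tool_pos"]),R.from_euler("xyz",o["orientation"],degrees=True)
E
python3 - <<'E'
from h import *
p=viewer.camera_params("top")
for n,u,v,z in [("T end L",462,266,.25),("T end R",547,262,.25),("tip L",480,306,.245),("tip R",536,302,.245),("dish tl",288,282,.058),("dish tr",349,264,.058),("dish br",372,334,.058),("dish bl",312,352,.058),("eye",345,310,.1),("base tl",432,247,.01),("base bl",440,342,.01),("base br",514,338,.01),("lighter",410,377,.01),("pip",530,372,.02),("lampTop",514,170,.1),("cap blue",262,250,.04),("pinkstack",233,344,.03)]:
    print(n,np.round(onz(p,u/1.5,v/1.5,z),4))
b=cv2.imread("pics/top0.png"); a=b[140:240,180:370]; cv2.imwrite("pics/topc.png",cv2.resize(a,None,fx=4.2,fy=4.2,interpolation=cv2.INTER_CUBIC))
E
```

```text
T end L [ 0.5051 -0.3572  0.25  ]
T end R [ 0.5085 -0.4802  0.25  ]
tip L [ 0.4472 -0.3807  0.245 ]
tip R [ 0.4513 -0.4613  0.245 ]
dish tl [ 0.5288 -0.0793  0.058 ]
dish tr [ 0.5595 -0.1879  0.058 ]
dish br [ 0.4327 -0.2265  0.058 ]
dish bl [ 0.4037 -0.1217  0.058 ]
eye [ 0.4694 -0.1818  0.1   ]
base tl [ 0.6016 -0.3438  0.01  ]
base bl [ 0.4209 -0.351   0.01  ]
base br [ 0.4252 -0.4879  0.01  ]
lighter [ 0.3586 -0.2937  0.01  ]
pip [ 0.362 -0.51   0.02 ]
lampTop [ 0.7153 -0.4852  0.1   ]
cap blue [ 0.5936 -0.0286  0.04  ]
pinkstack [0.4236 0.0221 0.03  ]
```

View pics/topc.png

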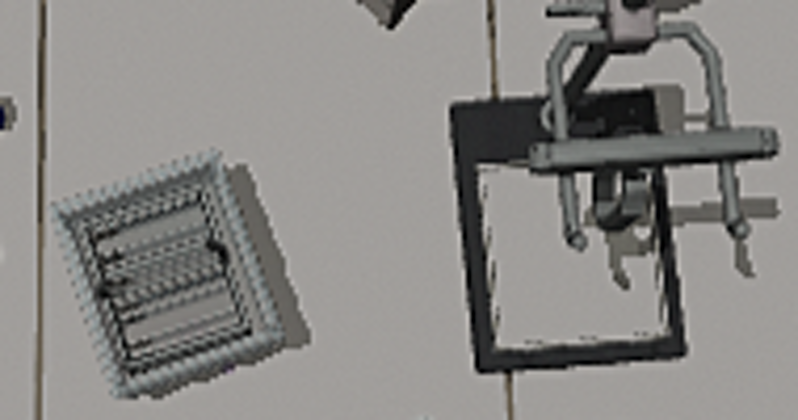

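The crop shows the T from (540,155) to (770,140), the stand yawed about 2° and the dish yawed about 17°. The arch is hard to see from above, so I'll use the scene view for the eye.

```bash
python3 - <<'E'
from h import *
b=cv2.imread("pics/scene0.png"); a=b[120:290,190:305]
cv2.imwrite("pics/scc.png",cv2.resize(a,None,fx=3.5,fy=3.5,interpolation=cv2.INTER_CUBIC)[:600])
p=viewer.camera_params("top"); f=lambda u,v,z:onz(p,180+u/4.2,140+v/4.2,z)
print("T c",f(655,148,.25)); d=f(540,155,.25)-f(770,140,.25); print("len",np.linalg.norm(d),"yaw",np.degrees(np.arctan2(-d[0],d[1])))
C=[f(*q,.061) for q in [(55,205),(218,155),(285,342),(122,394)]]; print("dish c",np.mean(C,0))
for i in range(4):
    d=C[i]-C[i-1]; print(np.linalg.norm(d),np.degrees(np.arctan2(d[1],d[0])))
for n in("top","wrist","scene"):
    print(n,ray(viewer.camera_params(n),256,192))
t,Rt=toolframe(); pw=viewer.camera_params("wrist"); c,d=ray(pw,pw["cx"],pw["cy"]); print("cam in tool",Rt.inv().apply(c-t),Rt.inv().apply(d)); print(Rt.as_matrix())
E
```

```text
T c [ 0.50849424 -0.41787786  0.25      ]
len 0.11921637833031422 yaw 2.6661859792756255
dish c [ 0.48085091 -0.15487461  0.061     ]
0.12747760405529332 19.305613664799164
0.10772552015818472 -73.5859940272312
0.127207926855799 -161.58764311179786
0.1057306965501855 106.51411237821341
top (array([ 0.31987321, -0.22477381,  1.01159116]), array([ 0.19978083, -0.02539416, -0.97951149]))
wrist (array([ 0.13102726, -0.66558195,  0.38418588]), array([ 0.27981691,  0.08850463, -0.95596518]))
scene (array([-0.08223718,  0.49675701,  0.5730455 ]), array([ 0.55442155, -0.72521877, -0.40825786]))
cam in tool [ 0.07744238  0.0009011  -0.15832853] [-2.89104517e-01  3.35954806e-04  9.57297480e-01]
[[-9.52725729e-01 -3.03831265e-01 -4.97706080e-04]
 [-3.03831646e-01  9.52725056e-01  1.13941757e-03]
 [ 1.27986371e-04  1.23677129e-03 -9.99999227e-01]]
```

View pics/scc.png

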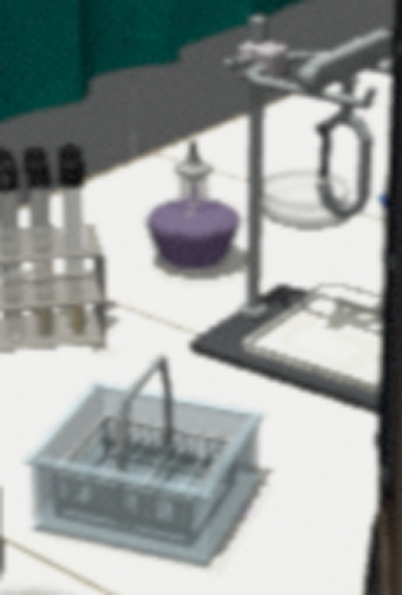

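The gate, which is the thin dark side, faces the upright (stand +x), as expected. The arch top runs from (127,398) to (162,360) in the crop. Now to get above the T.

```bash
python3 - <<'E'
from h import *
p=viewer.camera_params("scene")
for q in [(127,398),(162,360),(145,378)]: print(onz(p,190+q[0]/3.5,120+q[1]/3.5,.101))
E
python3 -m pendant '[[0.1,[0,0,-0.04],[0,0,-7]],[0.1,[0,0,-0.08],[0,0,-14]],[0.1,[-0.02,0.007,-0.12],[0,0,-21]],[0.1,[-0.05,0.017,-0.133],[0,0,-28]],[0.1,[-0.08,0.027,-0.133],[0,0,-35]],[0.1,[-0.11,0.038,-0.133],[0,0,-42]],[0.1,[-0.14,0.048,-0.133],[0,0,-49]],[0.1,[-0.17,0.058,-0.133],[0,0,-56]],[0.1,[-0.2,0.069,-0.133],[0,0,-63]],[0.1,[-0.23,0.079,-0.133],[0,0,-70]]]'
python3 - <<'E'
from h import *
t,Rt=toolframe(); d=np.array([.508,-.418,.36])-t; print(t,Rt.as_euler("xyz",degrees=True),Rt.inv().apply(d)); print(sensors.get_obs()["joint_pos"])
E
```

```text
[ 0.47128193 -0.12001006  0.101     ]
[ 0.48673676 -0.17293842  0.101     ]
[ 0.47944381 -0.14705699  0.101     ]
clock: 0.98
tool_pos: [0.4012, -0.4966, 0.3594]
orientation: [180.0, 0.0, -92.0]
force: [0.1, -0.4, -0.3]
opening: 0.0483
gripper_force: 0.0
[ 0.40119945 -0.49657866  0.35943332] [ 1.79990789e+02  1.71979477e-02 -9.19578292e+01] [-0.08218168 -0.10405356 -0.00055873]
[-3.35863837e+01  1.42003527e+01  8.69089513e+00 -9.85860916e-03
 -8.45074038e+01  3.16295010e+01]
```

```bash
python3 -m pendant '[[0.1,[-0.02,-0.025,0],[0,0,-2]],[0.1,[-0.045,-0.055,0],[0,0,-4.5]],[0.1,[-0.07,-0.088,0],[0,0,-4.5]],[0.1,[-0.082,-0.104,0],[0,0,-4.5]],[0.1,[-0.082,-0.104,0],[0,0,-4.5]],[0.1,[-0.082,-0.104,0],[0,0,-4.5]]]'
python3 - <<'E'
from h import *
t,Rt=toolframe(); p=viewer.camera_params("wrist"); im=viewer.snapshot("wrist")[:,:,::-1]
cv2.imwrite("pics/w1.png",cv2.resize(im,(768,576),interpolation=cv2.INTER_CUBIC))
print(t,Rt.as_euler("xyz",degrees=True)); print("pred T ctr*1.5",1.5*proj(p,[.508,-.418,.262]))
import pickle; pickle.dump((p,t,Rt.as_matrix()),open("w1.pkl","wb"))
E
```

```text
clock: 1.48
tool_pos: [0.5084, -0.419, 0.3587]
orientation: [179.9, 0.0, -87.7]
force: [-0.3, -0.2, 0.1]
opening: 0.0478
gripper_force: 0.0
[ 0.50843292 -0.41904762  0.35873268] [ 1.79933433e+02  4.06591757e-02 -8.76754263e+01]
pred T ctr*1.5 [386.44006924 287.8319815 ]
```

View pics/w1.png

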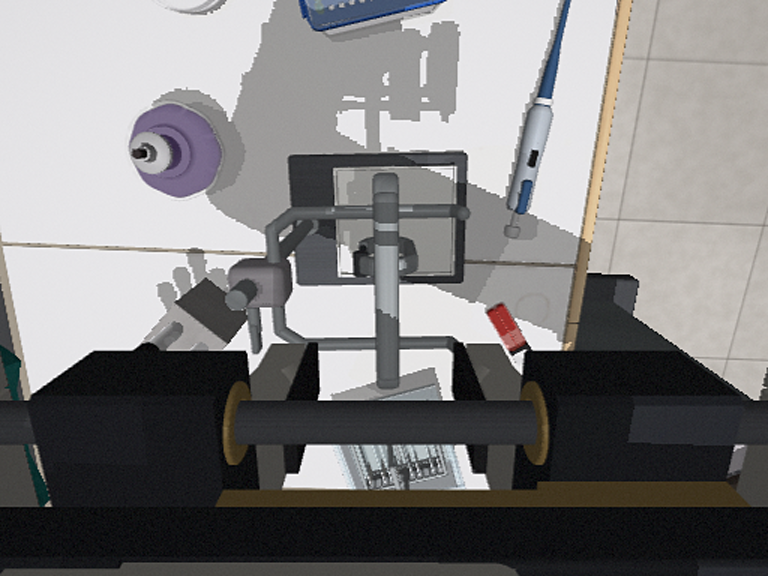

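The T runs vertically in the view, from (385,174) to (387,387), with its midline exactly between the fingers. The rods and upright are clear of the fingers.

```bash
python3 - <<'E'
from h import *
import pickle; p,t,M=pickle.load(open("w1.pkl","rb"))
a=onz(p,385/1.5,175/1.5,.258); b=onz(p,387/1.5,387/1.5,.258); c=(a+b)/2; d=b-a
print(a,b,np.linalg.norm(d),c,"yaw",np.degrees(np.arctan2(-d[0],d[1])))
for n,u,v in [("rodtipfar",465,213),("rodtipnear",455,342)]: print(n,onz(p,u/1.5,v/1.5,.246))
print("to go",M.T@(np.array([c[0],c[1],.2315])-t))
E
```

```text
[ 0.51137194 -0.47904292  0.258     ] [ 0.50490322 -0.354195    0.258     ] 0.1250153900744581 [ 0.50813758 -0.41661896  0.258     ] yaw 2.9660043342829363
rodtipfar [ 0.46524105 -0.45918464  0.246     ]
rodtipnear [ 0.46422313 -0.38012879  0.246     ]
to go [-2.34835850e-03  4.87633075e-05  1.27234525e-01]
```

```bash
python3 -m pendant '[[0.1,[-0.002,0,0.03],[0,0,0]],[0.1,[-0.002,0,0.06],[0,0,0]],[0.1,[-0.002,0,0.09],[0,0,0]],[0.1,[-0.002,0,0.11],[0,0,0]],[0.1,[-0.002,0,0.12],[0,0,0]],[0.1,[-0.002,0,0.127],[0,0,0]],[0.1,[-0.002,0,0.127],[0,0,0]],[-0.3,[-0.002,0,0.127],[0,0,0]],[-0.6,[-0.002,0,0.127],[0,0,0]],[-0.8,[-0.002,0,0.127],[0,0,0]]]'
python3 -m pendant '[[-1,[0,0,0],[0,0,0]],[-1,[0,0,0],[0,0,0]],[-1,[0,0,0],[0,0,0]],[-1,[0,0,0],[0,0,0]],[-1,[0,0,0],[0,0,0]]]'
```

```text
clock: 2.37
tool_pos: [0.5079, -0.4186, 0.2341]
orientation: [-179.9, -0.1, -87.8]
force: [-0.4, 0.3, -0.2]
opening: 0.0334
gripper_force: 0.0
clock: 2.78
tool_pos: [0.5076, -0.4182, 0.233]
orientation: [-180.0, -0.0, -87.8]
force: [0.8, 1.6, 3.1]
opening: 0.0137
gripper_force: 30.0
```

```bash
python3 -m pendant '[[-1,[0,0,-0.012],[0,0,0]],[-1,[0,0,-0.025],[0,0,0]],[-1,[0,0,-0.035],[0,0,0]],[-1,[0,0.01,-0.035],[0,0,0]],[-1,[0,0.03,-0.035],[0,0,0]],[-1,[0,0.05,-0.035],[0,0,0]],[-1,[0,0.07,-0.035],[0,0,0]],[-1,[0,0.09,-0.035],[0,0,0]],[-1,[0,0.11,-0.035],[0,0,0]],[-1,[0,0.11,-0.035],[0,0,0]]]'
python3 -m pendant '[[-1,[-0.02,-0.004,0],[0,0,-2]],[-1,[-0.05,-0.01,0],[0,0,-4]],[-1,[-0.08,-0.018,0],[0,0,-6]],[-1,[-0.11,-0.026,0],[0,0,-8]],[-1,[-0.14,-0.034,0],[0,0,-10]],[-1,[-0.17,-0.042,0],[0,0,-12]],[-1,[-0.2,-0.05,0],[0,0,-13]],[-1,[-0.23,-0.057,0],[0,0,-14]],[-1,[-0.25,-0.064,0],[0,0,-15]],[-1,[-0.26,-0.064,0],[0,0,-15]]]'
python3 -m pendant '[[-1,[0,0,0],[0,0,0]],[-1,[0,0,0],[0,0,0]],[-1,[0,0,0],[0,0,0]]]'
python3 - <<'E'
from h import *
t,Rt=toolframe(); print(t,Rt.as_euler("xyz",degrees=True))
pw=viewer.camera_params("wrist");w=viewer.snapshot("wrist")[:,:,::-1];s=viewer.snapshot("scene")[:,:,::-1]
cv2.imwrite("pics/w2r.png",w);cv2.imwrite("pics/s2r.png",s)
c=cv2.resize(s[160:300,180:320],(560,560),interpolation=cv2.INTER_CUBIC); cv2.imwrite("pics/s2.png",c)
for n,q in [("eye",(.48,-.15,.101)),("T",tuple(t+[0,0,.005]))]: print(n,"wrist*1.5",1.5*proj(pw,q),"scene crop",4*(proj(viewer.camera_params("scene"),q)-[180,160]))
E
```

```text
clock: 3.62
tool_pos: [0.3938, -0.422, 0.268]
orientation: [180.0, 0.0, -87.9]
force: [-0.6, -0.0, -2.1]
opening: 0.0138
gripper_force: 30.0
clock: 4.45
tool_pos: [0.4519, -0.1579, 0.2677]
orientation: [-180.0, 0.0, -72.6]
force: [-0.6, -0.7, -1.9]
opening: 0.0138
gripper_force: 30.0
clock: 4.7
tool_pos: [0.4512, -0.1607, 0.2675]
orientation: [180.0, -0.0, -72.8]
force: [0.0, -0.3, -2.4]
opening: 0.0135
gripper_force: 30.0
[ 0.45115586 -0.16066167  0.26754145] [ 1.79987638e+02 -2.28872438e-03 -7.28339475e+01]
eye wrist*1.5 [342.06703611 259.66309779] scene crop [208.33201031 269.75695277]
T wrist*1.5 [387.09493195 370.01883563] scene crop [259.00222937  -7.68906085]
```

View pics/s2.png

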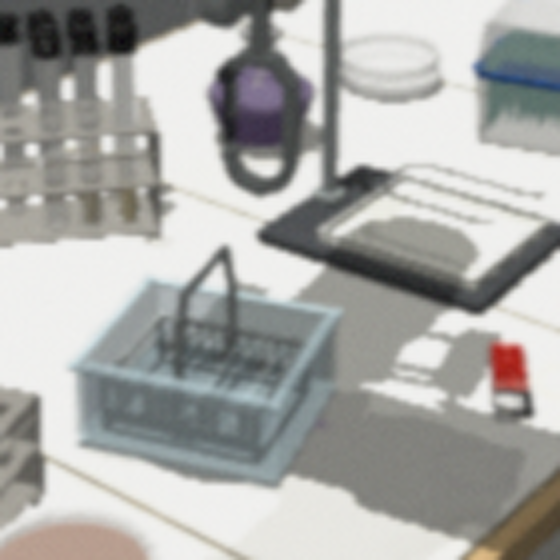

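The hook hangs plumb at (260,130), with its lowest point at row 190. The wire top runs from (182,290) to (225,250), with its middle at (204,270), close to the predicted (208,270). Next I check with the wrist view.

```bash
python3 - <<'E'
import cv2
w=cv2.imread("pics/w2r.png"); cv2.imwrite("pics/w2.png",cv2.resize(w[100:300,130:386],None,fx=3,fy=3,interpolation=cv2.INTER_CUBIC))
from h import *
p=viewer.camera_params("wrist"); sc=viewer.camera_params("scene")
t,Rt=toolframe()
print("hook bottom scene crop",4*(proj(sc,t+[0,0,.005-.117])-[180,160]))
a=np.radians(17)
for s in(-30,0,30): print(s,3*(proj(p,[.48-s/1e3*np.sin(a),-.15+s/1e3*np.cos(a),.101])-[130,100]))
E
```

```text
hook bottom scene crop [259.4774202  191.74621689]
-30 [291.89536859 134.25672935]
0 [293.87793923 220.1862904 ]
30 [295.76023257 301.76958305]
```

View pics/w2.png

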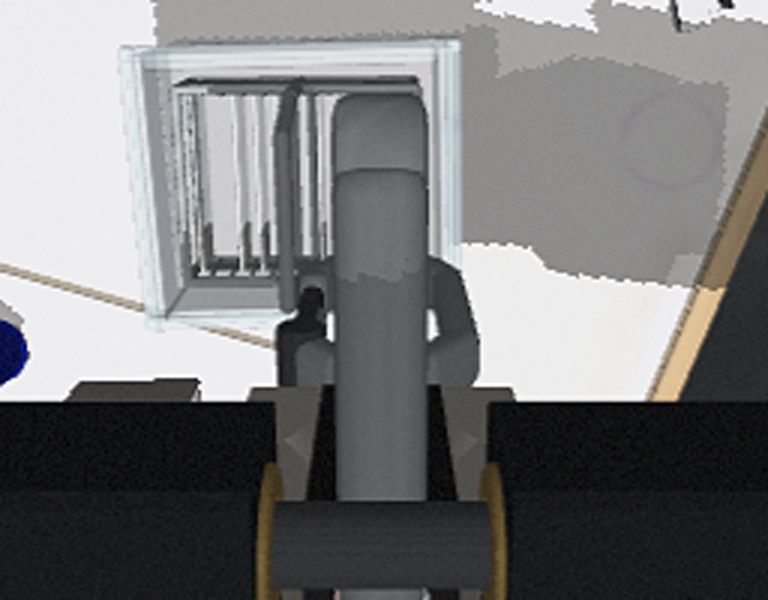

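In the wrist crop the wire's level top runs vertically at column ~285, rows 115–310, parallel to the T. That puts it about 33 mm ahead of the hook and centred sideways. I'll descend in front of it, with the wire at about z=+16 mm in the bowl frame.

```bash
python3 -m pendant '[[-1,[0,0,0.015],[0,0,0]],[-1,[0,0,0.03],[0,0,0]],[-1,[0,0,0.045],[0,0,0]],[-1,[0,0,0.06],[0,0,0]],[-1,[0,0,0.07],[0,0,0]],[-1,[0,0,0.08],[0,0,0]],[-1,[0,0,0.087],[0,0,0]],[-1,[0,0,0.092],[0,0,0]],[-1,[0,0,0.092],[0,0,0]],[-1,[0,0,0.092],[0,0,0]]]'
python3 - <<'E'
from h import *
t,Rt=toolframe(); print(t,sensors.get_obs()["force"])
s=viewer.snapshot("scene")[:,:,::-1]; c=cv2.resize(s[180:290,180:290],(550,550),interpolation=cv2.INTER_CUBIC); cv2.imwrite("pics/s3.png",c)
E
```

```text
clock: 5.63
tool_pos: [0.4516, -0.1602, 0.1758]
orientation: [-180.0, -0.0, -72.8]
force: [1.4, -0.2, -1.9]
opening: 0.0137
gripper_force: 30.0
[ 0.4516454  -0.16022647  0.17576099] [ 1.38942194 -0.2043358  -1.864392  ]
```

View pics/s3.png

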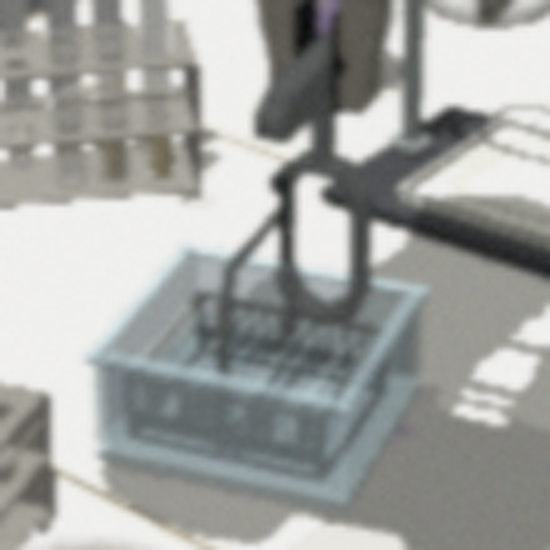

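The hook is down inside the dish without contact. The gate, at (287,230), faces the wire running from (230,265) to (280,210). Now I press in +x.

```bash
python3 -m pendant '[[-1,[0,-0.005,0],[0,0,0]],[-1,[0,-0.01,0],[0,0,0]],[-1,[0,-0.015,0],[0,0,0]],[-1,[0,-0.019,0],[0,0,0]],[-1,[0,-0.023,0],[0,0,0]],[-1,[0,-0.027,0],[0,0,0]],[-1,[0,-0.031,0],[0,0,0]],[-1,[0,-0.035,0],[0,0,0]],[-1,[0,-0.038,0],[0,0,0]],[-1,[0,-0.038,0],[0,0,0]]]'
python3 -m pendant '[[-1,[0,0,0],[0,0,0]],[-1,[0,0,0],[0,0,0]]]'
python3 - <<'E'
from h import *
print(toolframe()[0],sensors.get_obs()["force"])
s=viewer.snapshot("scene")[:,:,::-1]; c=cv2.resize(s[180:290,180:290],(550,550),interpolation=cv2.INTER_CUBIC); cv2.imwrite("pics/s4.png",c)
E
```

```text
clock: 6.52
tool_pos: [0.4883, -0.1487, 0.1755]
orientation: [180.0, -0.0, -72.8]
force: [-1.4, -0.2, -1.0]
opening: 0.0137
gripper_force: 30.0
clock: 6.68
tool_pos: [0.488, -0.1488, 0.1758]
orientation: [-180.0, -0.0, -72.8]
force: [-1.3, -0.8, -1.1]
opening: 0.0139
gripper_force: 30.0
[ 0.48795054 -0.14884778  0.17577209] [-1.30999341 -0.83129215 -1.06457637]
```

View pics/s4.png

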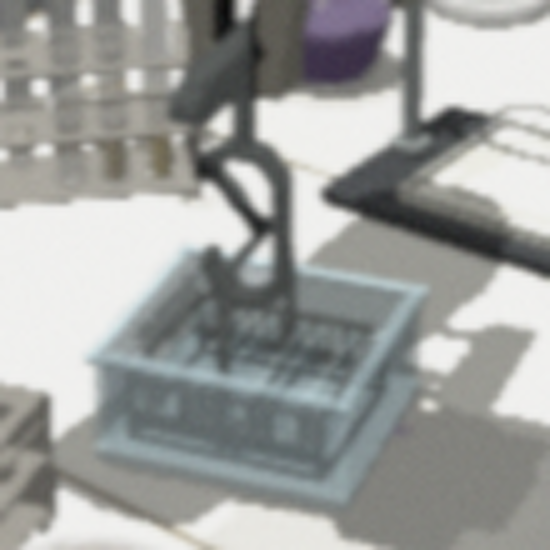

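The gate is pushed open, from (205,160) to (265,225), and the wire is inside the hook. The rack hasn't moved. Now I raise.

```bash
python3 -m pendant '[[-1,[0,0.002,-0.002],[0,0,0]],[-1,[0,0.004,-0.005],[0,0,0]],[-1,[0,0.004,-0.008],[0,0,0]],[-1,[0,0.004,-0.011],[0,0,0]],[-1,[0,0.004,-0.014],[0,0,0]],[-1,[0,0.004,-0.016],[0,0,0]],[-1,[0,0.004,-0.018],[0,0,0]],[-1,[0,0.004,-0.02],[0,0,0]],[-1,[0,0.004,-0.02],[0,0,0]],[-1,[0,0.004,-0.02],[0,0,0]]]'
python3 - <<'E'
from h import *
print(toolframe()[0],sensors.get_obs()["force"])
s=viewer.snapshot("scene")[:,:,::-1]; c=cv2.resize(s[180:290,180:290],(550,550),interpolation=cv2.INTER_CUBIC); cv2.imwrite("pics/s5.png",c)
E
```

```text
clock: 7.57
tool_pos: [0.484, -0.15, 0.1956]
orientation: [-180.0, 0.0, -72.8]
force: [0.5, 0.3, -2.0]
opening: 0.0138
gripper_force: 30.0
[ 0.48400605 -0.15001399  0.19560454] [ 0.53331994  0.33070785 -2.01564322]
```

View pics/s5.png

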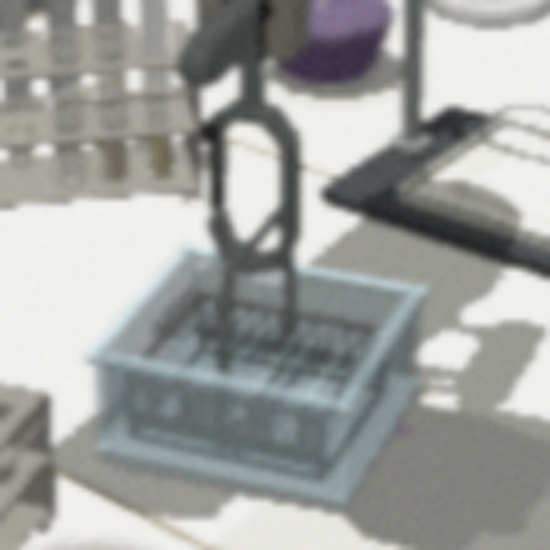

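The gate is shut again, a vertical line at column 215, with the wire inside the bowl at (255,255). That was my last permitted picture, so from here I check with numbers. Lifting gently.

```bash
python3 -m pendant '[[-1,[0,0,-0.002],[0,0,0]],[-1,[0,0,-0.004],[0,0,0]],[-1,[0,0,-0.006],[0,0,0]],[-1,[0,0,-0.008],[0,0,0]],[-1,[0,0,-0.01],[0,0,0]],[-1,[0,0,-0.013],[0,0,0]],[-1,[0,0,-0.016],[0,0,0]],[-1,[0,0,-0.02],[0,0,0]],[-1,[0,0,-0.025],[0,0,0]],[-1,[0,0,-0.03],[0,0,0]]]'
python3 -m pendant '[[-1,[0,0,-0.005],[0,0,0]],[-1,[0,0,-0.012],[0,0,0]],[-1,[0,0,-0.02],[0,0,0]],[-1,[0,0,-0.028],[0,0,0]],[-1,[0,0,-0.036],[0,0,0]],[-1,[0,0,-0.044],[0,0,0]],[-1,[0,0,-0.052],[0,0,0]],[-1,[0,0,-0.058],[0,0,0]],[-1,[0,0,-0.062],[0,0,0]],[-1,[0,0,-0.064],[0,0,0]]]'
python3 -m pendant '[[-1,[0,0,0],[0,0,0]],[-1,[0,0,0],[0,0,0]],[-1,[0,0,0],[0,0,0]],[-1,[0,0,0],[0,0,0]],[-1,[0,0,0],[0,0,0]],[-1,[0,0,0],[0,0,0]]]'
python3 - <<'E'
from h import *
o=sensors.get_obs(); t,Rt=toolframe(); print(t,o["force"],o["moment"])
g=np.array([.3945,-.422,t[2]]); print("to approach",Rt.inv().apply(g-t))
# colour/diff check: what moved in scene
s=viewer.snapshot("scene")[:,:,::-1]; cv2.imwrite("pics/s6.png",s); sc=viewer.camera_params("scene")
E
```

```text
clock: 8.45
tool_pos: [0.4839, -0.15, 0.2261]
orientation: [180.0, -0.0, -72.8]
force: [0.5, 0.2, -6.2]
opening: 0.0139
gripper_force: 30.0
clock: 9.28
tool_pos: [0.4841, -0.1501, 0.2903]
orientation: [-180.0, -0.0, -72.8]
force: [0.1, -1.0, -6.9]
opening: 0.0136
gripper_force: 30.0
clock: 9.78
tool_pos: [0.4839, -0.15, 0.2894]
orientation: [180.0, 0.0, -72.8]
force: [0.2, -0.6, -7.1]
opening: 0.0137
gripper_force: 30.0
[ 0.48386839 -0.15004189  0.28935709] [ 0.19674411 -0.58308352 -7.1127214 ] [ 0.01812007  0.0823628  -0.02569758]
to approach [2.33387253e-01 1.65765835e-01 4.95292368e-05]
```

```bash
python3 -m pendant '[[-1,[0.0016,0.0012,0],[0,0,0]],[-1,[0.005,0.0035,0],[0,0,0]],[-1,[0.01,0.007,0],[0,0,0]],[-1,[0.0163,0.0116,0],[0,0,0]],[-1,[0.0245,0.0174,0],[0,0,0]],[-1,[0.0326,0.0232,0],[0,0,0]],[-1,[0.041,0.029,0],[0,0,0]],[-1,[0.049,0.035,0],[0,0,0]],[-1,[0.057,0.041,0],[0,0,0]],[-1,[0.065,0.046,0],[0,0,0]]]'
python3 -m pendant '[[-1,[0.0082,0.0058,0],[0,0,0]],[-1,[0.0163,0.0116,0],[0,0,0]],[-1,[0.0245,0.0174,0],[0,0,0]],[-1,[0.0326,0.0232,0],[0,0,0]],[-1,[0.041,0.029,0],[0,0,0]],[-1,[0.049,0.035,0],[0,0,0]],[-1,[0.057,0.041,0],[0,0,0]],[-1,[0.065,0.046,0],[0,0,0]],[-1,[0.073,0.052,0],[0,0,0]],[-1,[0.081,0.058,0],[0,0,0]]]'
python3 -m pendant '[[-1,[0.0082,0.0058,0],[0,0,1]],[-1,[0.0163,0.0116,0],[0,0,2.5]],[-1,[0.0245,0.0174,0],[0,0,4]],[-1,[0.0326,0.0232,0],[0,0,6]],[-1,[0.041,0.029,0],[0,0,8]],[-1,[0.05,0.036,0],[0,0,10]],[-1,[0.061,0.044,0],[0,0,12]],[-1,[0.072,0.051,0],[0,0,13.5]],[-1,[0.081,0.057,0],[0,0,14.5]],[-1,[0.086,0.061,0],[0,0,15]]]'
python3 -m pendant '[[-1,[0,0,0],[0,0,0]],[-1,[0,0,0.003],[0,0,0]],[-1,[0,0,0.007],[0,0,0]],[-1,[0,0,0.011],[0,0,0]],[-1,[0,0,0.014],[0,0,0]],[-1,[0,0,0.017],[0,0,0]],[-1,[0,0,0.019],[0,0,0]],[-1,[0,0,0.02],[0,0,0]],[-1,[0,0,0.02],[0,0,0]],[-1,[0,0,0.02],[0,0,0]]]'
python3 - <<'E'
from h import *
o=sensors.get_obs(); t,Rt=toolframe(); print(t,Rt.as_euler("xyz",degrees=True),o["force"],o["moment"])
print("to grasp place",Rt.inv().apply(np.array([.5076,-.4182,t[2]])-t))
E
```

```text
clock: 10.67
tool_pos: [0.4586, -0.2269, 0.2896]
orientation: [180.0, 0.0, -72.8]
force: [-0.5, -0.8, -5.4]
opening: 0.0136
gripper_force: 30.0
clock: 11.5
tool_pos: [0.4274, -0.3212, 0.2895]
orientation: [180.0, 0.0, -72.8]
force: [-0.3, 1.7, -6.9]
opening: 0.014
gripper_force: 30.0
clock: 12.33
tool_pos: [0.3944, -0.422, 0.2894]
orientation: [180.0, -0.0, -87.9]
force: [0.2, 0.0, -6.6]
opening: 0.0137
gripper_force: 30.0
clock: 13.17
tool_pos: [0.395, -0.4205, 0.2697]
orientation: [-180.0, -0.0, -87.8]
force: [0.2, -0.5, -6.6]
opening: 0.0141
gripper_force: 30.0
[ 0.39496672 -0.4204836   0.2696506 ] [-1.79996763e+02 -1.03273413e-02 -8.77988117e+01] [ 0.2282672  -0.500614   -6.60425722] [-0.05000984  0.04341356 -0.00168693]
to grasp place [ 2.04416903e-03 -1.12637884e-01  6.73197236e-06]
```

```bash
python3 -m pendant '[[-1,[0,-0.001,0],[0,0,0]],[-1,[0,-0.004,0],[0,0,0]],[-1,[0,-0.008,0],[0,0,0]],[-1,[0,-0.013,0],[0,0,0]],[-1,[0,-0.019,0],[0,0,0]],[-1,[0,-0.025,0],[0,0,0]],[-1,[0,-0.031,0],[0,0,0]],[-1,[0,-0.037,0],[0,0,0]],[-1,[0,-0.043,0],[0,0,0]],[-1,[0,-0.049,0],[0,0,0]]]'
python3 -m pendant '[[-1,[0,-0.006,0],[0,0,0]],[-1,[0,-0.012,0],[0,0,0]],[-1,[0,-0.018,0],[0,0,0]],[-1,[0,-0.024,0],[0,0,0]],[-1,[0.001,-0.03,0],[0,0,0]],[-1,[0.001,-0.037,0],[0,0,0]],[-1,[0.001,-0.046,0],[0,0,0]],[-1,[0.001,-0.055,0],[0,0,0]],[-1,[0.001,-0.06,0],[0,0,0]],[-1,[0.001,-0.063,0],[0,0,0]]]'
python3 -m pendant '[[-1,[0,0,0],[0,0,0]],[-1,[0,0,0],[0,0,0]],[-1,[0,0,0],[0,0,0]],[-1,[0,0,0],[0,0,0]],[-1,[0,0,0],[0,0,0]],[-1,[0,0,0],[0,0,0]],[-1,[0,0,0],[0,0,0]],[-1,[0,0,0],[0,0,0]],[-1,[0,0,0],[0,0,0]],[-1,[0,0,0],[0,0,0]]]'
python3 -m pendant '[[-1,[0,0,0.004],[0,0,0]],[-1,[0,0,0.008],[0,0,0]],[-1,[0,0,0.012],[0,0,0]],[-1,[0,0,0.016],[0,0,0]],[-1,[0,0,0.02],[0,0,0]],[-1,[0,0,0.024],[0,0,0]],[-1,[0,0,0.027],[0,0,0]],[-1,[0,0,0.03],[0,0,0]],[-1,[0,0,0.032],[0,0,0]],[-1,[0,0,0.033],[0,0,0]]]'
python3 -m pendant '[[-1,[0,0,0.001],[0,0,0]],[-1,[0,0,0.002],[0,0,0]],[-1,[0,0,0.003],[0,0,0]],[-1,[0,0,0.003],[0,0,0]],[-1,[0,0,0.003],[0,0,0]],[-1,[0,0,0.003],[0,0,0]]]'
```

```text
clock: 14.0
tool_pos: [0.4446, -0.4185, 0.2694]
orientation: [180.0, 0.0, -87.8]
force: [-0.0, 0.8, -5.9]
opening: 0.0138
gripper_force: 30.0
clock: 14.83
tool_pos: [0.5079, -0.417, 0.2692]
orientation: [180.0, 0.0, -87.8]
force: [0.7, -0.3, -6.8]
opening: 0.014
gripper_force: 30.0
clock: 15.67
tool_pos: [0.5068, -0.4172, 0.2696]
orientation: [180.0, -0.0, -87.8]
force: [-0.1, -0.0, -7.1]
opening: 0.0136
gripper_force: 30.0
clock: 16.5
tool_pos: [0.5067, -0.4171, 0.2362]
orientation: [180.0, 0.0, -87.8]
force: [1.1, -0.0, -6.5]
opening: 0.014
gripper_force: 30.0
clock: 17.0
tool_pos: [0.5068, -0.4172, 0.2336]
orientation: [180.0, -0.0, -87.8]
force: [-0.4, 0.6, -7.2]
opening: 0.0137
gripper_force: 30.0
```

```bash
python3 -m pendant '[[-1,[0,0,0.0005],[0,0,0]],[-1,[0,0,0.001],[0,0,0]],[-1,[0,0,0.001],[0,0,0]],[-1,[0,0,0.001],[0,0,0]]]'
python3 -m pendant '[[-1,[0,0,0.0005],[0,0,0]],[-1,[0,0,0.001],[0,0,0]],[-1,[0,0,0.001],[0,0,0]],[-1,[0,0,0.001],[0,0,0]]]'
```

```text
clock: 17.33
tool_pos: [0.5069, -0.4173, 0.233]
orientation: [-180.0, -0.0, -87.8]
force: [-1.2, 0.2, -3.9]
opening: 0.0137
gripper_force: 30.0
clock: 17.67
tool_pos: [0.5069, -0.4173, 0.2329]
orientation: [-179.9, -0.1, -87.8]
force: [-2.8, 4.4, 5.7]
opening: 0.0139
gripper_force: 30.0
```

It's resting on the rods. I'll ease the pressure, open, wait and withdraw upward.

```bash
python3 -m pendant '[[-1,[0,0,-0.0007],[0,0,0]],[-1,[0,0,-0.0007],[0,0,0]],[-1,[0,0,-0.0007],[0,0,0]],[-0.6,[0,0,-0.0007],[0,0,0]],[-0.5,[0,0,-0.0007],[0,0,0]],[-0.3,[0,0,-0.0007],[0,0,0]],[-0.1,[0,0,-0.0007],[0,0,0]],[0.1,[0,0,-0.0007],[0,0,0]],[0.1,[0,0,-0.0007],[0,0,0]],[0.1,[0,0,-0.0007],[0,0,0]]]'
python3 -m pendant '[[0.1,[0,0,-0.005],[0,0,0]],[0.1,[0,0,-0.015],[0,0,0]],[0.1,[0,0,-0.03],[0,0,0]],[0.1,[0,0,-0.05],[0,0,0]],[0.1,[0,0,-0.07],[0,0,0]],[0.1,[0,0,-0.09],[0,0,0]],[0.1,[0,0,-0.11],[0,0,0]],[0.1,[0,0,-0.125],[0,0,0]],[0.1,[0,0,-0.125],[0,0,0]],[0.1,[0,0,-0.125],[0,0,0]]]'
python3 - <<'E'
from h import *
# compare stillness and T place with wrist view from w1-like pose; T edges on the row through its middle
p=viewer.camera_params("wrist"); a=viewer.snapshot("wrist"); cv2.imwrite("pics/w8.png",a[:,:,::-1])
s1=viewer.snapshot("scene").astype(int); 
for i in range(4): s2=viewer.snapshot("scene").astype(int)
d=np.abs(s2-s1).max(2); d0=d[150:300,180:420]; print("still diff",(d>40).sum(),(d0>40).sum())
cv2.imwrite("pics/s8.png",s2[:,:,::-1].astype(np.uint8)); print(sensors.get_obs()["force"],toolframe()[0])
for q in [(.508,-.4785,.262),(.508,-.417,.262),(.508,-.357,.262)]: print(proj(p,q))
E
```

```text
clock: 18.5
tool_pos: [0.5069, -0.4172, 0.2322]
orientation: [180.0, -0.0, -87.8]
force: [-0.2, -0.1, -0.7]
opening: 0.0461
gripper_force: 0.0
clock: 19.33
tool_pos: [0.5071, -0.4174, 0.3592]
orientation: [-179.8, -0.1, -87.8]
force: [0.3, -0.1, -0.7]
opening: 0.0478
gripper_force: 0.0
still diff 2 0
[-0.11837316  0.0447508  -0.32966658] [ 0.50664602 -0.41704648  0.35648916]
[259.70809664 115.843055  ]
[256.58142381 191.11478661]
[253.90562115 255.53223938]
```

```bash
python3 -m pendant '[[0.1,[0,0,0],[0,0,0]],[0.1,[0,0,0],[0,0,0]],[0.1,[0,0,0],[0,0,0]],[0.1,[0,0,0],[0,0,0]],[0.1,[0,0,0],[0,0,0]],[0.1,[0,0,0],[0,0,0]],[0.1,[0,0,0],[0,0,0]],[0.1,[0,0,0],[0,0,0]],[0.1,[0,0,0],[0,0,0]],[0.1,[0,0,0],[0,0,0]]]'
python3 - <<'E'
from h import *
def edges(f):
    g=cv2.cvtColor(cv2.imread(f),cv2.COLOR_BGR2GRAY).astype(int); out=[]
    for r in (125,150,200,220): 
        x=np.arange(235,285); d=np.abs(np.diff(g[r,235:285])); out.append((r,[(int(x[i]),int(d[i])) for i in np.where(d>25)[0]]))
    return out
print(edges("pics/w1.png") if 0 else ""); 
print("w8",edges("pics/w8.png"))
w=cv2.imread("pics/w1.png"); cv2.imwrite("pics/w1s.png",cv2.resize(w,(512,384),interpolation=cv2.INTER_AREA)); print("w1",edges("pics/w1s.png"))
sc=viewer.camera_params("scene"); t0=np.array([.507,-.417,.238]); a=np.radians(2.2)
X=np.array([[np.cos(a),-np.sin(a),0],[np.sin(a),np.cos(a),0],[0,0,1]])
P=np.array([proj(sc,t0+X@np.array([x,y,z])) for x in(-.05,.05) for y in(-.042,.042) for z in(-.199,-.159)]); print("rack box scene",P.min(0),P.max(0)); 
i0=cv2.imread("pics/scene0.png").astype(int); i8=cv2.imread("pics/s8.png").astype(int)
m=(np.abs(i0-i8).max(2)>35).astype(np.uint8); m[:, 305:]=0
n,l,st,c=cv2.connectedComponentsWithStats(m)
print([s.tolist() for s in st[1:] if s[4]>15])
tp=viewer.snapshot("top")[:,:,::-1]; cv2.imwrite("pics/t9.png",tp); i1=cv2.imread("pics/top0.png").astype(int)
m=(np.abs(i1-tp).max(2)>45).astype(np.uint8); n,l,st,c=cv2.connectedComponentsWithStats(m); print([s.tolist() for s in st[1:] if s[4]>20])
E
```

```text
clock: 20.47
tool_pos: [0.5068, -0.4172, 0.3573]
orientation: [-180.0, -0.0, -87.8]
force: [0.3, 0.9, 1.5]
opening: 0.0481
gripper_force: 0.0

w8 [(125, [(264, 26), (283, 94)]), (150, [(239, 63), (240, 73), (245, 61), (246, 72), (248, 48), (249, 29), (264, 40), (265, 36), (269, 63), (270, 37), (280, 43), (281, 91), (282, 51)]), (200, [(248, 66), (249, 64), (264, 52), (265, 141)]), (220, [(248, 29), (249, 107), (265, 131)])]
w1 [(125, [(247, 47), (265, 49)]), (150, [(264, 33), (265, 36)]), (200, [(248, 30), (249, 84), (265, 111)]), (220, [(249, 108), (250, 51), (265, 106), (266, 51)])]
rack box scene [263.5196158  186.38884159] [310.01548067 218.62778101]
[[253, 0, 52, 312, 7462], [281, 0, 9, 32, 109], [239, 196, 26, 17, 263], [205, 221, 47, 55, 916], [299, 273, 6, 31, 74], [302, 324, 3, 12, 17], [292, 328, 7, 36, 111], [300, 366, 5, 15, 39]]
[[0, 0, 512, 384, 137523], [294, 0, 25, 47, 650], [314, 0, 126, 55, 5226], [454, 0, 58, 47, 863], [469, 0, 43, 33, 814], [111, 97, 26, 24, 203], [173, 115, 14, 14, 111], [293, 172, 47, 50, 558], [317, 181, 12, 12, 55], [134, 192, 12, 12, 77], [327, 193, 10, 6, 31], [363, 207, 11, 3, 23], [0, 283, 62, 14, 185], [71, 282, 30, 4, 79], [177, 304, 33, 12, 172], [162, 333, 64, 51, 1672], [187, 362, 9, 9, 43]]
```

```bash
python3 -m pendant '[[0.1,[0,0,0],[0,0,0]],[0.1,[0,0,0],[0,0,0]],[0.1,[0,0,0],[0,0,0]],[0.1,[0,0,0],[0,0,0]],[0.1,[0,0,0],[0,0,0]],[0.1,[0,0,0],[0,0,0]],[0.1,[0,0,0],[0,0,0]],[0.1,[0,0,0],[0,0,0]],[0.1,[0,0,0],[0,0,0]],[0.1,[0,0,0],[0,0,0]]]' | head -1
python3 - <<'E'
from h import *
p=viewer.camera_params("wrist"); fr=[viewer.snapshot("wrist").astype(int) for _ in range(10)]
f=np.array(fr); d=np.ptp(f,axis=0).max(2)[90:260,150:340]
g=f.astype(np.uint8)
print("frame range: median",np.median(d),"px>60:",(d>60).sum())
# rack tilt: corners of hanging rack rim predicted vs strong edges; vertical shift by template against first frame
w8=cv2.imread("pics/w8.png")[:,:,::-1]
for k in (0,3,6,9):
    c=lambda im:np.float32(cv2.cvtColor(np.uint8(im),cv2.COLOR_RGB2GRAY)[105:250,180:235])
    print(cv2.phaseCorrelate(c(g[0]),c(g[k])))
a=np.radians(2.2)
X=np.array([[np.cos(a),-np.sin(a),0],[np.sin(a),np.cos(a),0],[0,0,1]])
for x in(-.05,.05):
  for y in(-.042,.042): print((x,y),proj(p,np.array([.507,-.417,.238])+X@np.array([x,y,-.159])))
gr=cv2.cvtColor(g[0],cv2.COLOR_RGB2GRAY)
for r in (140,160,180): print(r,gr[r,205:315:2].tolist())
E
```

```text
clock: 21.35
frame range: median 4.0 px>60: 0
((0.0, 0.0), 1.0)
((-0.011622041589529175, 0.008230697804961551), 1.0066459602249993)
((-0.015599385890105566, -0.020019548193445758), 1.0045102016660903)
((0.001000963281065026, -0.0021721161148064994), 1.00118664126926)
(-0.05, -0.042) [294.29993546 121.78761405]
(-0.05, 0.042) [292.19881529 182.19535507]
(0.05, -0.042) [219.76911425 121.67602549]
(0.05, 0.042) [221.66412305 182.09169826]
140 [100, 100, 100, 99, 99, 101, 115, 118, 197, 184, 180, 183, 184, 185, 112, 90, 91, 92, 90, 91, 90, 185, 70, 86, 91, 95, 92, 96, 93, 86, 110, 190, 185, 184, 186, 187, 88, 92, 90, 89, 91, 91, 88, 91, 90, 89, 90, 63, 63, 66, 86, 99, 95, 78, 133]
160 [88, 86, 85, 84, 86, 83, 86, 89, 55, 94, 77, 123, 107, 146, 141, 143, 170, 67, 63, 61, 70, 71, 72, 86, 90, 93, 94, 94, 94, 85, 65, 74, 60, 56, 55, 138, 143, 146, 168, 141, 145, 172, 86, 84, 118, 143, 144, 144, 135, 64, 45, 43, 73, 137, 137]
180 [86, 88, 86, 86, 91, 85, 88, 89, 88, 101, 88, 105, 110, 90, 114, 31, 42, 77, 77, 82, 85, 88, 97, 140, 162, 168, 169, 170, 164, 143, 82, 83, 75, 77, 76, 71, 86, 90, 84, 90, 88, 87, 69, 96, 104, 109, 109, 110, 141, 43, 47, 40, 128, 138, 135]
```

Everything is still, and the rack's rim is where a level hanging rack should be: left edge at column 221, as predicted. Handing in.

```bash
python3 -c "
from plant import workorder; print(workorder.close_job())"
```

```text
the job is handed in; nothing more can be done
None
```

I handed the job in with the rack hanging from the hook on the stand's rods, gate shut, still and clear of the arm; after the last permitted picture (just before the lift) I checked only by force and image measurements.

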